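# Ready the microscope lamp unit for a bulb change

## Task

Get the grey microscope lamp unit ready for a bulb change: first move the dimmer lever on its roof from bright to standby, standing straight up at the middle mark. Then push the free side of the flat lamp door on its front until the spring catch pops it ajar, and swing the door wide open, to about a right angle or a little more. Leave the lever at standby and the other things on the bench where they stand.

Things in the scene. Friction and masses are not known exactly. Their poses are not given: they have to be found in the camera images.
- lamp_unit: Fixed grey steel box, 180 deep (x) x 240 wide (y) x 170 tall, standing sideways (yaw -1.65 to -2.05): its own -x face, the front, looks to the robot's left and somewhat away. Origin: centre of its underside. In the front, right of its middle as seen facing it, is the lamp door (no handle); left of the door are vent slots and a round light outlet, 38 wide, sticking out 14.
- lamp_door (a joint): Door angle, rad. 0: closed, held by its catch; negative: pressed in; positive: opened outward, stop at 1.75. Pressing the free side in fully, about 8 mm (-0.055 rad, 4 to 8 N, then a stop), frees the catch; as the finger withdraws a spring pops the door to about 0.5 rad. Beyond that it swings with light friction (under 2 N) and stays where left. It cannot be pulled open unpressed.
- door_hinge (a point): Point on the door's vertical hinge axis at the height of the door's top edge (160 above the bench). The hinge is at the left (own +y) edge of the door's outer face. Its axes turn with the door: -y runs along the door to the free edge, -x is the outer face's outward normal.
- door_corner (a point): Top corner of the door's outer face at its free (right, -y) edge. The door is a plate 150 wide, 128 tall, 12 thick (thickness on the +x side of the outer face), 32 to 160 above the bench; closed, its outer face is 12 proud of the unit's front. At 0.5 rad the free edge stands 72 out, and shut fingers fit down between door and unit near that edge (a catch pin is low behind it, below 70).
- dimmer (a joint): Angle of the dimmer lever, rad. 0: leaning fully to the unit's front (bright); 0.8: straight up, the middle mark (standby); 1.6: fully to the back (off). It moves with light friction (about 1 N at the knob) and stays where it is left.
- dimmer_tip (a point): Centre of the lever's black ball knob, 26 diameter, on a 10 thick steel rod, 80 from the pivot.
- dimmer_pivot (a point): Pivot of the dimmer lever, 192 above the bench; axes as the unit's (the lever swings in its x-z plane). The lever's block is 70 (x) x 50 (y), its top 25 above the roof; a thin round plate with three marks, radius 32 about the pivot, stands at its +y side, 25 from the pivot.
- jar: Brown glass jar, 72 diameter, 95 tall. Bystander; origin under its centre.
- beaker: Open glass beaker, 68 diameter, 90 tall. Bystander; origin under its centre.
- dropper: Small brown glass bottle with black cap, 36 diameter, 75 tall. Bystander; origin under its centre.
- bulb_carton: Spare bulb's cardboard carton, 50 x 50 x 70 tall. Bystander; origin under its centre.
- slide_box: Flat wooden slide case, 100 x 80 x 22 tall, low enough for the door to pass over. Bystander; origin under its centre.
- dish: Shallow glass dish, 90 diameter, 15 tall, low enough for the door to pass over. Bystander; origin under its centre.
- screwdriver: Screwdriver with grey handle, 150 long, lying. Bystander.

How it is judged:
By the outcome, as a careful person would: the job done as asked, in the order asked, and still so for the second after the job is handed in, with the robot touching nothing.
It also fails if it takes over 59 s, if anything falls off the work surface, if the arm or the gripper's body presses on something with over 40 N, if the wrist force passes 120 N, or if a joint passes its speed limit or range.

## Robot

A 6-joint arm with a two-finger parallel gripper is mounted at the origin on the work surface. World frame = base frame: x ahead of the robot, y to its left, z up, the work surface at z = 0. Lengths are in m, angles in rad, forces in N, time in s.
With the tool pointing down it reaches from about 0.25 to 0.775 m from the base axis. Payload 4 kg.
Tool frame: the origin (TCP) lies midway between the tips of the shut fingers; the grasp point (between the pads) lies 19 mm behind it (robot.tcp_to_grasp is the z of the grasp point in the tool frame, in m); z points along the fingers, y is the line along which they close (so a half turn about z gives the same grasp; the last joint's range is limited). The gripper opens to 94 mm and grips with 3 to 60 N. Pads are 16 mm wide; open, the fingers measure 119 mm over their backs; the gripper's body (75 mm by 177 mm) begins 78 mm behind the grasp point.
Start: joints at [1.1, 0.087, 1.371, -0, 1.684, -0.103], TCP at [0.198, 0.513, 0.206] pointing down, gripper open.
Joint ranges: [-3.1, 3.1], [-0.76, 2.03], [0.27, 2.55], [-1.08, 4.22], [0.17, 2.65], [-2.57, 2.57]. Speed limits (rad/s): [2.79, 2.79, 3.14, 3.14, 3.14, 3.14].

## Interface

Orientations are given as [roll, pitch, yaw] about the fixed x, y, z axes, in that order (R = Rz(yaw) Ry(pitch) Rx(roll)).
In Python, from bench import robot gives the robot as it stands. The module is installed in compiled form; this text tells all that it offers.
- The arm moves only by the tool move_arm, never from a script. Its argument "motion" is one flat list of numbers, 7 for each row, row after row: the turn, a rotation vector about the tool's x, y, z in units of 45 degrees (1.0 is 45 degrees), then the shift along the tool's x, y, z in units of 100 mm (1.0 is 100 mm), then the opening, from 0 (shut) to 1 (fully open). A call has 1 to 12 rows; each row shifts and turns the commanded pose from where the row before left it, along the tool's axes as they then stand; what a row does not reach is not made up. A row lasts 1/12 s, in which the tool goes at most 41.7 mm and 7.16 degrees, less where a joint would pass 70% of its speed; a pose out of reach is approached as far as the arm can. A call with a number of a shift or a turn outside -1 to 1 is refused whole. A call with a gripper value outside its range is refused whole. The fingers move at their own pace and stop on an object; the grip force is fixed at half the most. Time passes only in rows, so rows that do not move let the fingers close. It gives the time, the measured TCP pose, the force, the opening and the grip force at its end, in the units of the state.
- robot.get_obs(): the state, without advancing time (a new reading comes with each control period).
- robot.snapshot(name): name is "scene" or "top" or "wrist"; returns the picture (384x512x3 uint8, red, green, blue); there is no depth.
- robot.get_calibration(name): a dict with "fx", "fy", "cx", "cy" (pixels), "R" (3x3) and "t" (3): a world point X has camera coordinates R X + t. Camera axes: x right, y down, z forward; pixel columns grow to the right and rows downward; lengths in m; the calibration is good to about 2 mm. The wrist camera is an equidistant fisheye: a pixel r from the principal point sees the ray r / f radians off the axis. A picture is of the moment at which its call begins: read the wrist's pose just before it. get_calibration takes no time and is no camera call; for the wrist camera it gives the pose at the moment of the call.
- robot.close_job(): hands the job in; it is judged then, once.
The state is a dict: "time": time; "joint_positions": joint angles; "qvel": joint speeds; "joint_torque": joint torques, N m; "tool_pos": TCP position; "ee_rot": TCP orientation; "wrist_force": force on the tool from outside, world axes, zero at the start; "wrist_torque": the same for the moment, N m; "width": finger opening in m; "finger_force": force on a finger pad.
Only numpy, scipy, OpenCV 4.12 (cv2) and the standard library are available. Lean on these libraries where they do the work, as an engineer would, in place of code of your own. Each camera call takes 0.05 s, during which the arm holds its last target. There are 200 camera calls.

## Working session

There is one attempt and no reset: what is moved stays moved. The work goes in short steps, Python scripts to look and compute and a tool call to move; the robot and the scene stay as the last step left them, time stands still between calls to the robot, and variables do not carry over. Pictures are saved under pics/ and viewed, at most 10 in all, crops included, and the job is handed in when it is done.

Besides the shell and the picture viewer there is one more tool, called after ">>>" as a command line: name --argument value ..., lists and objects as JSON in quotes. move_arm: Moves the arm, as the interface text tells. Shifts and turns lie within -1 to 1; 1 stands for 100 mm of shift or 45 degrees of turn. Its arguments: {"type":"object","properties":{"motion":{"type":"array","items":{"type":"number"}}},"required":["motion"]}

```bash
mkdir -p pics; python3 - <<'E'
from bench import robot
import cv2
for n in("scene","top"):
    im=robot.snapshot(n);cv2.imwrite(f"pics/{n}0.png",im[:,:,::-1])
    c=robot.get_calibration(n);print(n,{k:(v if not hasattr(v,'tolist') else v.tolist()) for k,v in c.items()})
o=robot.get_obs();print(o['time'],o['tool_pos'],o['ee_rot'],o['width'])
E
```

```text
scene {'fx': 445.8415698410497, 'fy': 445.8415698410497, 'cx': 251.28748541702487, 'cy': 186.7586074483831, 'R': [[0.4440310002680095, 0.8958779006017469, 0.015467967364738943], [0.5946580665070835, -0.28173398335571315, -0.7529991677024481], [-0.670237461456048, 0.34355312520180714, -0.6578396426371883]], 't': [-0.21841960877954536, -0.203839724577071, 1.6258934782462613]}
top {'fx': 482.84352252351476, 'fy': 482.84352252351476, 'cx': 252.43466011147478, 'cy': 194.96963616290813, 'R': [[0.020203104403720855, -0.9997095773155752, 0.013137564308744298], [-0.9914216440392207, -0.021729321131703273, -0.1288835145925358], [0.12913155425000283, -0.01042101850441477, -0.9915727124474077]], 't': [-0.054986521552628245, 0.5408680551889374, 1.2471923389962332]}
0.1 [0.19755063 0.51278705 0.20443552] [-3.13965518e+00 -1.74956302e-04  2.77382089e+00] 0.0941439555907373
```

View pics/scene0.png

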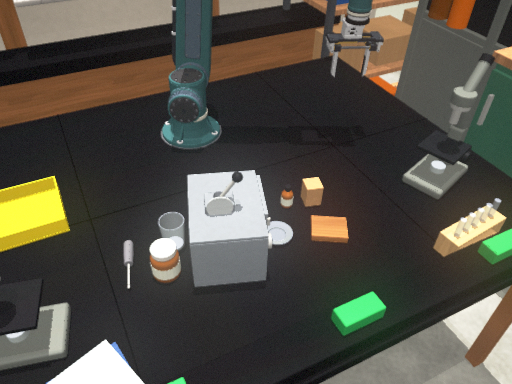

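View pics/top0.png

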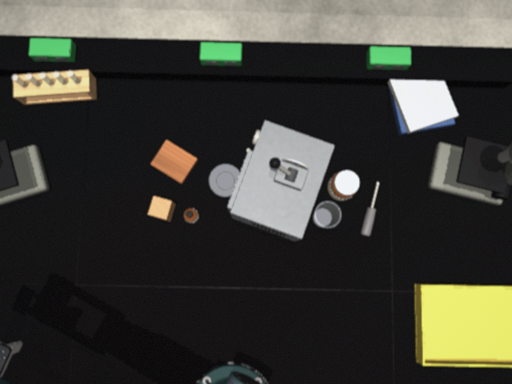

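The scene view shows the lamp unit at about (228,225) and its lever tip at (237,177). In the top view the roof has corners near (265,122), (333,145), (302,238) and (230,210). The door side faces left, and the knob is at (275,163). I'll enlarge both crops next.

```bash
python3 - <<'E'
import cv2,numpy as np
a=cv2.imread("pics/top0.png")[110:250,215:345];b=cv2.imread("pics/scene0.png")[160:295,175:305]
f=lambda i:cv2.convertScaleAbs(cv2.resize(i,(400,420),interpolation=cv2.INTER_CUBIC),alpha=1.1)
a=cv2.resize(a,None,fx=3,fy=3,interpolation=cv2.INTER_CUBIC);b=cv2.resize(b,None,fx=3,fy=3,interpolation=cv2.INTER_CUBIC)
b=cv2.copyMakeBorder(b,0,15,0,0,0)
cv2.imwrite("pics/crop.png",np.hstack([a,b]))
E
```

```text
(no output)
```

View pics/crop.png

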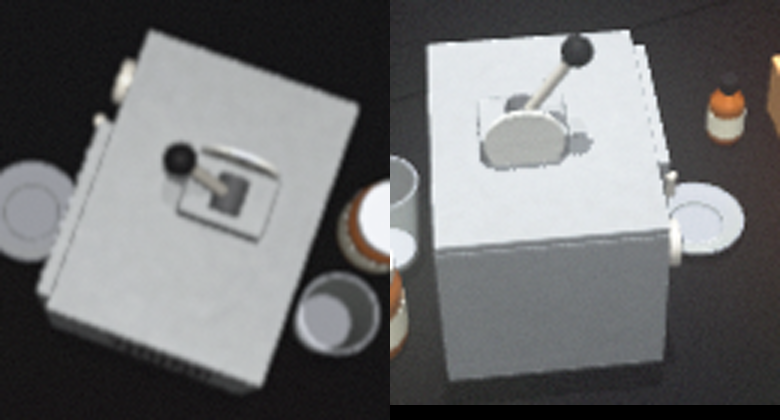

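The left crop shows the roof corners at about (150,30), (358,103), (265,378) and (48,308), the door's top edge from (100,122) to (40,292), and the knob at (180,159). In the right crop the knob is at (577,50), and the roof corners are (427,44), (630,31), (668,232) and (437,248).

```bash
cat > h.py <<'E'
from bench import robot
import numpy as np
def ray(n,u,v):
    c=robot.get_calibration(n);R=np.array(c['R']);t=np.array(c['t'])
    d=R.T@np.array([(u-c['cx'])/c['fx'],(v-c['cy'])/c['fy'],1]);return -R.T@t,d/np.linalg.norm(d)
def plane(n,u,v,z):
    o,d=ray(n,u,v);return o+d*(z-o[2])/d[2]
def tri(*rs):
    A=sum(np.eye(3)-np.outer(d,d) for o,d in rs);b=sum((np.eye(3)-np.outer(d,d))@o for o,d in rs)
    p=np.linalg.solve(A,b);return p,[np.linalg.norm(np.cross(p-o,d)) for o,d in rs]
T=lambda x,y:(x/3+215-.33,y/3+110-.33)
S=lambda x,y:((x-390)/3+175-.33,y/3+160-.33)
E
python3 - <<'E'
from h import *
np.set_printoptions(precision=4,suppress=True)
t=np.array([plane("top",*T(*p),.17) for p in[(150,30),(358,103),(265,378),(48,308)]])[:,:2]
s=np.array([plane("scene",*S(*p),.17) for p in[(668,232),(437,248),(427,44),(630,31)]])[:,:2]
for q in(t,s):
    print(q.tolist());print("centre",q.mean(0),"sides",[np.linalg.norm(q[i]-q[(i+1)%4]) for i in range(4)])
    bx=(q[1]-q[0])+(q[2]-q[3]); by=(q[0]-q[3])+(q[1]-q[2])
    print("yaw",np.arctan2(bx[1],bx[0]),np.arctan2(by[1],by[0])-np.pi/2)
k,e=tri(ray("top",*T(180,159)),ray("scene",*S(577,50)));print("knob",k,e)
h=plane("top",*T(100,122),.16);c=plane("top",*T(40,292),.16);print("door",h,c,np.linalg.norm(h-c))
yaw=-1.87
for n,p,z in(("jar",(372,215),.095),("beaker",(338,312),.09),("dish",(30,210),.015)):print(n,plane("top",*T(*p),z))
for n,p,z in(("slide",(174,160),.022),("carton",(161,208),.07),("dropper",(191,215),.07)):print(n,plane("top",*p,z))
print(robot.get_obs()['joint_positions'])
E
```

```text
[[0.7091242368591032, -0.06811735001731915], [0.6527066617473242, -0.23650648663280938], [0.43044454227860074, -0.16306896258711429], [0.481877689838631, 0.008405776672343213]]
centre [ 0.5685 -0.1148] sides [np.float64(0.17758897519723305), np.float64(0.23408015654619493), np.float64(0.17902221893393785), np.float64(0.23978486618444)]
yaw -1.8780800041247472 -1.8927959896564723
[[0.7149038211983255, -0.07288580380654336], [0.6549201767383196, -0.23544962290564844], [0.4274334702602801, -0.15972211911552597], [0.48727371610794157, 0.009442302021879012]]
centre [ 0.5711 -0.1147] sides [np.float64(0.17327732939652252), np.float64(0.23975999761117095), np.float64(0.17943649685017224), np.float64(0.24206069848853026)]
yaw -1.9174235567421207 -1.905051114378288
knob [ 0.5863 -0.0886  0.2575] [np.float64(0.0004048012412975793), np.float64(0.00040480124129757165)]
door [ 0.6346 -0.0293  0.16  ] [0.4954 0.0154 0.16  ] 0.1461359978603706
jar [ 0.574  -0.2619  0.095 ]
beaker [ 0.4912 -0.2338  0.09  ]
dish [0.5847 0.0322 0.015 ]
slide [0.6343 0.1702 0.022 ]
carton [0.4985 0.1909 0.07  ]
dropper [0.4821 0.1133 0.07  ]
[ 1.0999  0.0879  1.3721 -0.      1.6836 -0.1031]
```

```bash
cat >> h.py <<'E'
YAW=-1.895;C=np.array([.570,-.115])
ux=np.array([np.cos(YAW),np.sin(YAW)]);uy=np.array([-ux[1],ux[0]])
own=lambda p:np.array([(np.array(p)[:2]-C)@ux,(np.array(p)[:2]-C)@uy])
import cv2
def knob():
    r=[]
    for n,box,z in(("top",(255,140,310,200),0),("scene",(205,160,260,225),0)):
        im=robot.snapshot(n);x0,y0,x1,y1=box;g=im[y0:y1,x0:x1].max(2)
        m=(g<75).astype(np.uint8);k,l,st,ce=cv2.connectedComponentsWithStats(m)
        print(n,[(st[i].tolist(),ce[i].round(1).tolist()) for i in range(1,k) if 15<st[i][4]])
E
python3 - <<'E'
from h import *
np.set_printoptions(precision=4,suppress=True)
knob()
for p in[(180,208),(257,240),(278,182),(203,148),(229,195)]:print("block",own(plane("top",*T(*p),.195)))
print("plate low ends top",own(plane("top",*T(203,150),.2)),own(plane("top",*T(279,178),.2)))
# plate in scene: own-y plane +25 side; ends of the plate at roof
for p in[(482,165),(570,155),(525,110)]:print("scene z.17/.224",own(plane("scene",*S(*p),.17)),own(plane("scene",*S(*p),.224)))
print("knob own",own([.5863,-.0886]),own(plane("top",*T(180,159),.2477)),own(plane("scene",*S(577,50),.2477)))
print("door",own([.6346,-.0293]),own([.4954,.0154]))
E
```

```text
top [([15, 18, 10, 11, 92], [19.5, 23.1])]
scene [([0, 0, 55, 15, 642], [26.5, 5.4]), ([27, 13, 10, 9, 57], [31.7, 17.5])]
block [-0.0176 -0.0166]
block [ 0.0471 -0.02  ]
block [0.0476 0.0288]
block [-0.0164  0.0343]
block [0.015 0.006]
plate low ends top [-0.0159  0.0317] [0.047  0.0309]
scene z.17/.224 [0.0489 0.0354] [0.0492 0.0902]
scene z.17/.224 [-0.0216  0.0324] [-0.0161  0.0875]
scene z.17/.224 [ 0.0097 -0.0251] [0.0129 0.0341]
knob own [-0.0302  0.007 ] [-0.0299  0.009 ] [-0.0319 -0.0046]
door [-0.1018  0.0339] [-0.0998 -0.1123]
```

>>> move_arm --motion '[0,0,0.158,0,0,-0.1,0,0,0,0.158,0,0,-0.1,0,0,0,0.158,0,0,-0.1,0,0,0,0.158,0,0,-0.1,0,0,0,0.158,0,0,-0.1,0,0,0,0.158,0,0,-0.1,0,0,0,0.158,0,0,-0.1,0,0,0,0.158,0,0,-0.1,0,0,0,0.158,0,0,-0.1,0,0,0,0.158,0,0,-0.1,0,0,0,0.158,0,0,-0.1,0,0,0,0.158,0,0,-0.1,0]'

```text
time: 1.2
tool_pos: [0.1977, 0.5131, 0.3257]
ee_rot: [-3.142, 0.0, 1.279]
wrist_force: [-0.1, -0.2, -0.2]
width: 0.0177
finger_force: 0.0
```

```bash
cat >> h.py <<'E'
def go(ox,oy,z):
    o=robot.get_obs();from scipy.spatial.transform import Rotation as Ro
    R=Ro.from_euler('xyz',o['ee_rot']).as_matrix();w=C+ox*ux+oy*uy
    d=R.T@(np.array([*w,z])-o['tool_pos'])
    print("t",o['time'],"own",own(o['tool_pos']).round(4),"z",o['tool_pos'][2].round(4),"rot",o['ee_rot'].round(3),"w",np.round(w,3),"shift",(d*10).round(3),"F",np.round(o['wrist_force'],1))
E
python3 -c "
from h import *
go(-.10,.007,.30)"
```

```text
t 1.2 own [-0.4768 -0.553 ] z 0.3257 rot [-3.142  0.     1.279] w [ 0.608 -0.022] shift [-3.945  5.477  0.258] F [-0.1 -0.2 -0.2]
```

>>> move_arm --motion '[0,0,0.041,0,0,0,0,0,0,0,-0.2,0.28,0,0,0,0,0,-0.2,0.28,0,0,0,0,0,-0.2,0.28,0,0,0,0,0,-0.2,0.28,0,0,0,0,0,-0.2,0.28,0,0,0,0,0,-0.2,0.28,0,0,0,0,0,-0.2,0.28,0,0,0,0,0,-0.2,0.28,0,0,0,0,0,-0.2,0.28,0,0,0,0,0,-0.2,0.28,0,0,0,0,0,-0.2,0.28,0,0]'

```text
time: 2.2
tool_pos: [0.422, 0.2063, 0.3254]
ee_rot: [3.142, -0.0, 1.253]
wrist_force: [0.4, 0.3, -0.2]
width: 0.0005
finger_force: 0.0
```

```bash
python3 -c "
from h import *
go(-.10,.007,.30)"
```

```text
t 2.2 own [-0.2575 -0.2426] z 0.3254 rot [ 3.142 -0.     1.253] w [ 0.608 -0.022] shift [-1.589  2.487  0.254] F [ 0.4  0.3 -0.2]
```

>>> move_arm --motion '[0,0,0,-0.175,0.275,0,0,0,0,0,-0.175,0.275,0,0,0,0,0,-0.175,0.275,0,0,0,0,0,-0.175,0.275,0,0,0,0,0,-0.175,0.275,0,0,0,0,0,-0.175,0.275,0,0,0,0,0,-0.175,0.275,0,0,0,0,0,-0.175,0.275,0,0,0,0,0,-0.175,0.275,0,0,0,0,0,0,0,0.25,0,0,0,0,0,0,0.25,0,0,0,0,0,0,0.25,0]'

```text
time: 3.2
tool_pos: [0.6078, -0.0201, 0.2491]
ee_rot: [-3.142, -0.0, 1.251]
wrist_force: [-0.1, 0.6, -0.1]
width: 0.0003
finger_force: 0.0
```

```bash
python3 -c "
from h import *
go(-.012,.007,.25)
import cv2
cv2.imwrite('pics/s1.png',np.hstack([cv2.resize(robot.snapshot('scene')[130:290,175:305,::-1],None,fx=3,fy=3,interpolation=2),cv2.resize(robot.snapshot('top')[100:260,215:345,::-1],None,fx=3,fy=3,interpolation=2)]))"
```

```text
t 3.2 own [-0.102   0.0056] z 0.2491 rot [-3.142 -0.     1.251] w [ 0.58  -0.106] shift [-0.9    0.01  -0.009] F [-0.1  0.6 -0.1]
```

View pics/s1.png

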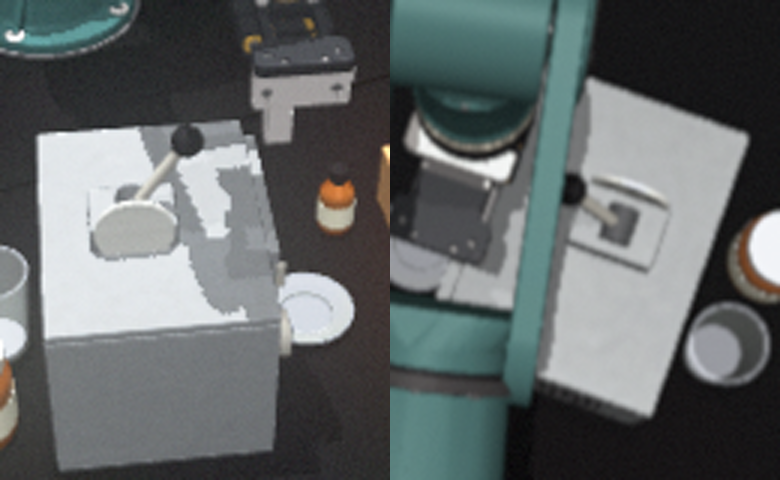

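The shut fingers hang at crop (278,125) in the scene half, level with and in front of the knob at (187,140). I'll push now.

>>> move_arm --motion '[0,0,0,-0.15,0,0,0,0,0,0,-0.15,0,0,0,0,0,0,-0.08,0,0,0,0,0,0,-0.08,0,0,0,0,0,0,-0.08,0,0,0,0,0,0,-0.08,0,0,0,0,0,0,-0.08,0,0,0,0,0,0,-0.08,0,0,0,0,0,0,-0.06,0,0,0,0,0,0,-0.06,0,0,0,0,0,0,0,0,0,0]'

```text
time: 4.22
tool_pos: [0.5784, -0.1061, 0.25]
ee_rot: [-3.141, 0.001, 1.251]
wrist_force: [-0.4, 1.0, 0.3]
width: 0.0004
finger_force: 0.0
```

```bash
python3 -c "
from h import *
go(-.012,.007,.25)
knob()
import cv2
cv2.imwrite('pics/s2.png',cv2.resize(robot.snapshot('scene')[130:290,175:305,::-1],None,fx=3,fy=3,interpolation=2))"
```

```text
t 4.2167 own [-0.0111  0.0052] z 0.25 rot [-3.141e+00  1.000e-03  1.251e+00] w [ 0.58  -0.106] shift [0.009 0.018 0.   ] F [-0.4  1.   0.3]
top [([9, 0, 46, 28, 661], [32.9, 12.6]), ([13, 32, 23, 12, 157], [23.5, 38.1]), ([2, 40, 6, 14, 43], [4.8, 46.5]), ([48, 40, 7, 20, 62], [51.8, 51.2])]
scene [([0, 0, 19, 19, 205], [7.9, 9.1]), ([29, 0, 26, 15, 171], [46.5, 6.4])]
```

View pics/s2.png

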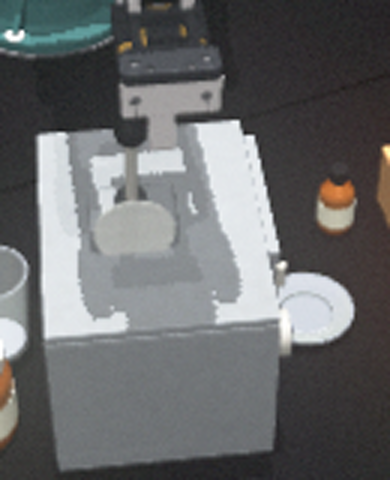

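The knob is now at crop (131,131), with the rod nearly vertical and the finger on its front side. I'll work out the lever angle by casting the ray onto the swing plane.

```bash
cat >> h.py <<'E'
def swing(u,v,oy=.007,n="scene"):
    o,d=ray(n,u,v);w=C+oy*uy;s=((w-o[:2])@uy)/(d[:2]@uy);p=o+s*d;return own(p).round(4),p[2].round(4)
E
python3 -c "
from h import *
print('before',swing(*S(577,50)));print('now',swing(175+131/3-.33,130+131/3-.33))
# plate centre: its own circle, scene crop S plate left/right extremes, bottom z
print('plate centre x by scene',swing(*S(482,140),.032),swing(*S(569,138),.032),swing(*S(526,110),.032))
print('rod base now',swing(175+131/3-.33,130+198/3-.33))
"
```

```text
before (array([-0.0306,  0.007 ]), np.float64(0.2575))
now (array([0.0123, 0.007 ]), np.float64(0.2706))
plate centre x by scene (array([0.0474, 0.032 ]), np.float64(0.194)) (array([-0.021,  0.032]), np.float64(0.1884)) (array([0.012, 0.032]), np.float64(0.222))
rod base now (array([0.0146, 0.007 ]), np.float64(0.2018))
```

>>> move_arm --motion '[0,0,0,-0.025,0,0,0,0,0,0,0,0,0,0,0,0,0,0,0,0,0,0,0,0,0.1,0,0,0,0,0,0,0.3,0,0,0,0,0,0,0.3,0,0,0,0,0,0,0.35,0,0,0,0,0,0,0.35,-0.2,0,0,0,0,0,0,-0.3,0,0,0,0,0,0,-0.3,0,0,0,0,0,0,-0.25,0,0]'

```text
time: 5.28
tool_pos: [0.521, 0.061, 0.2502]
ee_rot: [-3.141, -0.0, 1.255]
wrist_force: [0.0, -0.1, 1.2]
width: 0.0002
finger_force: 0.0
```

```bash
python3 -c "
from h import *
go(-.145,-.098,.105)
knob()
import cv2
cv2.imwrite('pics/s3.png',np.hstack([cv2.resize(robot.snapshot('scene')[130:280,175:305,::-1],None,fx=3,fy=3,interpolation=2),cv2.resize(robot.snapshot('top')[100:250,215:345,::-1],None,fx=3,fy=3,interpolation=2)]))"
```

```text
t 5.2833 own [-0.1512 -0.1025] z 0.2502 rot [-3.141 -0.     1.255] w [0.523 0.054] shift [-0.062  0.046  1.452] F [ 0.  -0.1  1.2]
top [([31, 23, 14, 15, 127], [37.9, 29.7])]
scene [([0, 0, 55, 19, 693], [25.5, 6.1])]
```

View pics/s3.png

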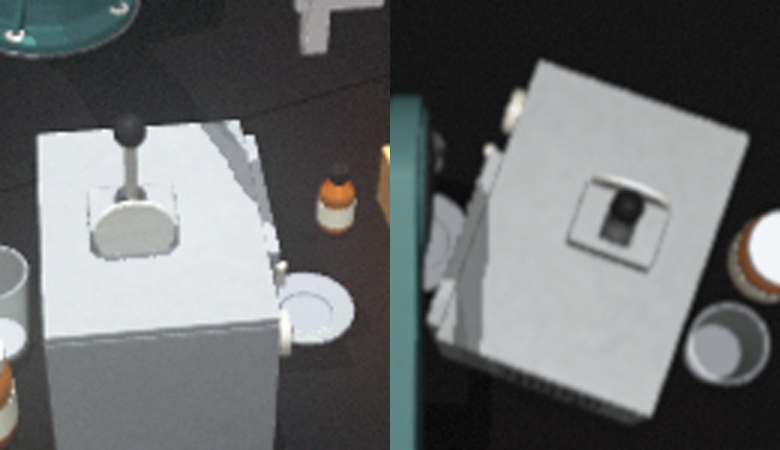

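In the scene half, the knob is at (129,132) above the plate, with the fingers clear. In the top half it's at (628,207).

```bash
python3 -c "
from h import *
print(swing(175+129.5/3-.33,130+132/3-.33))
t=(215+238/3-.33,100+207/3-.33)
print(own(plane('top',*t,.272)),tri(ray('top',*t),ray('scene',175+129.5/3-.33,130+132/3-.33)))
im=cv2.imread('pics/s3.png')
g=im.max(2);m=(g<70).astype(np.uint8)
for x0,y0,x1,y1 in((100,105,160,150),(600,170,660,250)):
  b=cv2.GaussianBlur(g,(5,5),0)[y0:y1,x0:x1]
  for r in range(0,y1-y0,5):
    c=np.where(b[r]<75)[0]; print(y0+r,(c.min()+x0,c.max()+x0) if len(c) else '')
"
```

```text
(array([0.0134, 0.007 ]), np.float64(0.2697))
[0.01444566 0.0057794 ] (array([ 0.57160758, -0.13028166,  0.26923891]), [np.float64(0.0005615087860661575), np.float64(0.0005615087860661782)])
105 (np.int64(100), np.int64(159))
110 (np.int64(100), np.int64(159))
115 (np.int64(100), np.int64(159))
120 (np.int64(100), np.int64(159))
125 (np.int64(100), np.int64(144))
130 (np.int64(115), np.int64(142))
135 (np.int64(115), np.int64(142))
140 (np.int64(119), np.int64(139))
145 (np.int64(126), np.int64(134))
170 
175 
180 
185 
190 (np.int64(619), np.int64(628))
195 (np.int64(616), np.int64(640))
200 (np.int64(614), np.int64(644))
205 (np.int64(611), np.int64(642))
210 (np.int64(610), np.int64(642))
215 (np.int64(609), np.int64(639))
220 (np.int64(607), np.int64(636))
225 (np.int64(606), np.int64(633))
230 (np.int64(604), np.int64(630))
235 
240 (np.int64(623), np.int64(625))
245
```

>>> move_arm --motion '[0,0,-0.01,0,0.045,0.29,0,0,0,0,0,0,0.29,0,0,0,0,0,0,0.29,0,0,0,0,0,0,0.29,0,0,0,0,0,0,0.29,0,0,0,0,-0.13,0,0,0,0,0,0,-0.13,0,0,0,0,0,0,-0.05,0,0,0,0,0,0,-0.05,0,0,0,0,0,0,-0.05,0,0,0,0,0,0,0,0,0,0]'

```text
time: 6.4
tool_pos: [0.5162, 0.0182, 0.108]
ee_rot: [3.136, -0.003, 1.26]
wrist_force: [2.5, 1.8, 1.0]
width: 0.0008
finger_force: 1.5
```

```bash
python3 -c "
from h import *
go(-.104,-.098,.105)"
```

```text
t 6.4 own [-0.1091 -0.0935] z 0.108 rot [ 3.136e+00 -3.000e-03  1.260e+00] w [0.51  0.015] shift [-0.05  -0.046  0.03 ] F [2.5 1.8 1. ]
```

>>> move_arm --motion '[0,0,0,-0.02,0,0,0,0,0,0,-0.02,0,0,0,0,0,0,-0.02,0,0,0,0,0,0,0,0,0,0]'

```text
time: 6.73
tool_pos: [0.5156, 0.0162, 0.1081]
ee_rot: [3.135, -0.01, 1.262]
wrist_force: [6.9, 10.8, 0.2]
width: 0.0002
finger_force: 6.1
```

>>> move_arm --motion '[0,0,0,-0.02,0,0,0,0,0,0,-0.02,0,0,0,0,0,0,0,0,0,0]'

```text
time: 6.98
tool_pos: [0.5157, 0.0163, 0.1082]
ee_rot: [3.134, -0.018, 1.264]
wrist_force: [10.4, 20.8, -0.5]
width: 0.0008
finger_force: 11.1
```

The force rises with no movement, so the door is at its stop. I'll withdraw now.

>>> move_arm --motion '[0,0,0,0.06,0,0,0,0,0,0,0.08,0,0,0,0,0,0,0.12,0,0,0,0,0,0,0.15,0,0,0,0,0,0,0.2,0,0,0,0,0,0,0.2,0,0,0,0,0,0,0.15,0,0,0,0,0,0,0,0,-0.3,0,0,0,0,0,0,-0.3,0,0,0,0,0,0,-0.3,0,0,0,0,0,0,0,0]'

```text
time: 7.9
tool_pos: [0.5435, 0.1006, 0.2031]
ee_rot: [3.13, -0.004, 1.26]
wrist_force: [0.1, 0.4, 1.3]
width: 0.0004
finger_force: 0.0
```

```bash
python3 -c "
from h import *
go(-.13,-.085,.195)
import cv2
cv2.imwrite('pics/s4.png',np.hstack([cv2.resize(robot.snapshot('scene')[130:280,175:305,::-1],None,fx=3,fy=3,interpolation=2),cv2.resize(robot.snapshot('top')[100:250,215:345,::-1],None,fx=3,fy=3,interpolation=2)]))"
```

```text
t 7.9 own [-0.1959 -0.0938] z 0.2031 rot [ 3.13  -0.004  1.26 ] w [0.531 0.035] shift [-0.661  0.078  0.08 ] F [0.1 0.4 1.3]
```

View pics/s4.png

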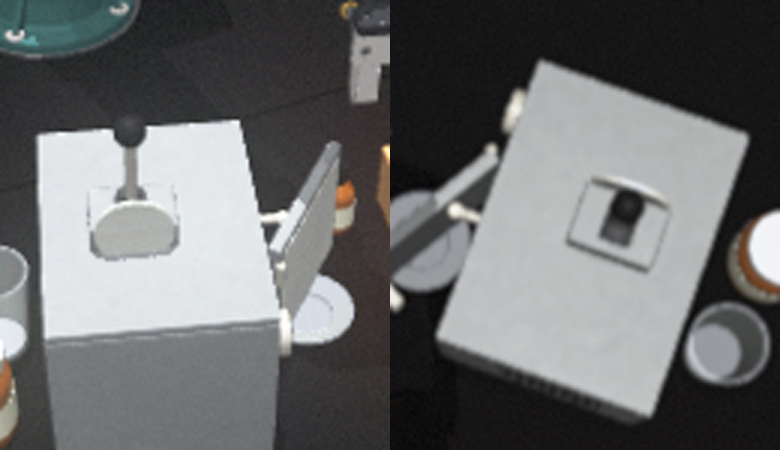

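The door has popped ajar. Its top edge runs in the scene half from (275,248) to the free corner at about (338,145), with a white spring pin near mid-door. The lever is still upright.

```bash
python3 -c "
from h import *
f=lambda x,y:own(plane('scene',175+x/3-.33,130+y/3-.33,.16))
print(f(338,145),f(330,146),f(275,248),f(285,250))
g=lambda x,y:own(plane('top',215+(x-390)/3-.33,100+y/3-.33,.16))
print('pin at z .1',own(plane('top',215+(460-390)/3,100+212/3,.13)), g(493,150),g(500,165),g(393,235),g(393,258))
np.set_printoptions(suppress=True)
print(robot.get_calibration('top')['cx'])
go(-.135,-.098,.195)
im=robot.snapshot('top');cv2.imwrite('pics/s5.png',cv2.resize(im[120:230,170:300,::-1],None,fx=4,fy=4,interpolation=2))"
```

```text
[-0.17494537 -0.08676169] [-0.16763836 -0.08624088] [-0.09865703  0.03492565] [-0.10632933  0.03817741]
pin at z .1 [-0.10904914 -0.01614746] [-0.10005086  0.03627662] [-0.0905518   0.02656723] [-0.15187024 -0.0564521 ] [-0.14540603 -0.07393182]
252.43466011147478
t 8.0 own [-0.1949 -0.096 ] z 0.1972 rot [ 3.138 -0.001  1.26 ] w [0.52  0.044] shift [-0.598 -0.029  0.022] F [0.5 0.5 0.1]
```

View pics/s5.png

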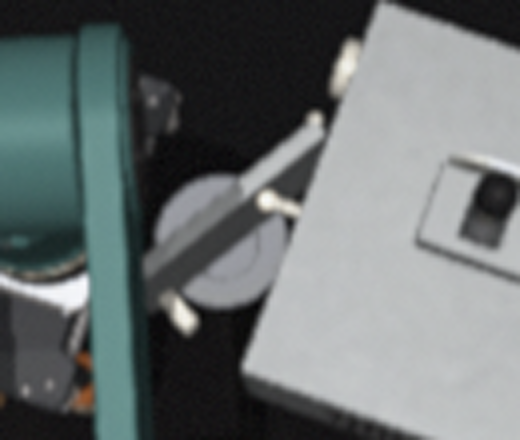

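The arm hides the free edge in this view, but the gap between door and unit is clear from about (150,300) to (270,230). The spring pin is at (275,203). I'll insert the fingers into the gap near the free edge.

>>> move_arm --motion '[0,0,0,-0.25,0.03,0,0,0,0,0,-0.25,0.03,0,0,0,0,0,-0.24,0.04,0,0,0,0,0,0,0,0,0,0,0,0,0,0,0.27,0,0,0,0,0,0,0.27,0,0,0,0,0,0,0.27,0,0,0,0,0,0,0,0]'

```text
time: 8.72
tool_pos: [0.5219, 0.0273, 0.1063]
ee_rot: [-3.126, 0.004, 1.26]
wrist_force: [-0.1, 0.6, -0.6]
width: 0.0002
finger_force: 0.0
```

```bash
python3 -c "
from h import *
for p in [(-.147,-.091),(-.183,-.065),(-.2076,-.029),(-.219,.018)]: go(*p,.115)"
```

```text
t 8.7167 own [-0.1196 -0.091 ] z 0.1063 rot [-3.126  0.004  1.26 ] w [0.531 0.053] shift [ 0.274  0.002 -0.088] F [-0.1  0.6 -0.6]
t 8.7167 own [-0.1196 -0.091 ] z 0.1063 rot [-3.126  0.004  1.26 ] w [0.567 0.079] shift [ 0.63   0.267 -0.094] F [-0.1  0.6 -0.6]
t 8.7167 own [-0.1196 -0.091 ] z 0.1063 rot [-3.126  0.004  1.26 ] w [0.609 0.091] shift [ 0.871  0.63  -0.1  ] F [-0.1  0.6 -0.6]
t 8.7167 own [-0.1196 -0.091 ] z 0.1063 rot [-3.126  0.004  1.26 ] w [0.657 0.087] shift [ 0.979  1.101 -0.108] F [-0.1  0.6 -0.6]
```

>>> move_arm --motion '[0,0,0,0.135,0,-0.04,0,0,0,0,0.135,0,-0.04,0,0,0,0,0.12,0.09,0,0,0,0,0,0.12,0.09,0,0,0,0,0,0.12,0.09,0,0,0,0,0,0.08,0.12,0,0,0,0,0,0.08,0.12,0,0,0,0,0,0.08,0.12,0,0,0,0,0,0.03,0.1,0,0,0,0,0,0.03,0.1,0,0,0,0,0,0.03,0.1,0,0,0,0,0,0,0,0,0]'

```text
time: 9.72
tool_pos: [0.6481, 0.0917, 0.1251]
ee_rot: [3.137, -0.002, 1.262]
wrist_force: [-0.3, -0.2, -0.2]
width: 0.0005
finger_force: 0.0
```

```bash
python3 -c "
from h import *
go(-.219,.018,.115)
cv2.imwrite('pics/s6.png',cv2.resize(robot.snapshot('scene')[130:290,175:375,::-1],None,fx=3,fy=3,interpolation=2))"
```

```text
t 9.7167 own [-0.2208  0.0082] z 0.1251 rot [ 3.137e+00 -2.000e-03  1.262e+00] w [0.657 0.087] shift [-0.019  0.097  0.102] F [-0.3 -0.2 -0.2]
```

View pics/s6.png

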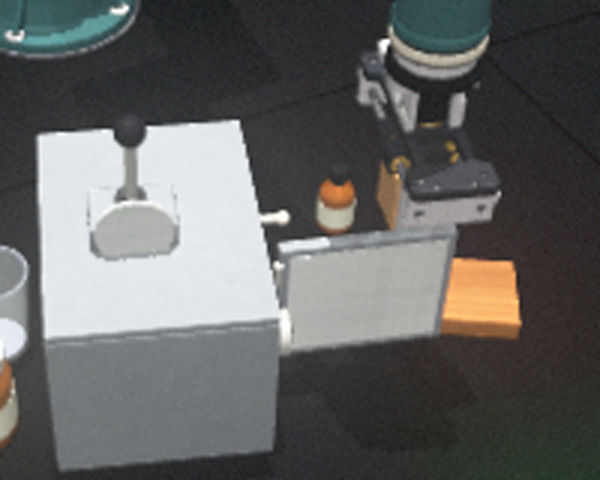

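The door now stands nearly square to the front, with its top outer edge running from (283,250) to (450,238). The lever is upright.

```bash
python3 -c "
from h import *
f=lambda x,y:own(plane('scene',175+x/3-.33,130+y/3-.33,.16))
a,b=f(283,250),f(450,238);print(a,b,np.linalg.norm(a-b));d=b-a;print('theta',np.arctan2(-d[0],-d[1]))"
```

```text
[-0.10472042  0.03798306] [-0.24305859  0.04059   ] 0.13836273270079427
theta 1.5896388101576362
```

>>> move_arm --motion '[0,0,0,0,0.03,0,0,0,0,0,0,0.03,0,0,0,0,0,0,0,0,0,0,0,0,0,-0.1,0,0,0,0,0,0,-0.2,0,0,0,0,0,0,0,-0.3,0,0,0,0,0,0,-0.3,0,0,0,0,0,0,-0.3,0,0,0,0,0,-0.3,-0.3,0,0,0,0,0,-0.3,0,0,0,0,0,0,0,0,0]'

```text
time: 10.68
tool_pos: [0.5629, 0.1168, 0.2459]
ee_rot: [3.138, -0.003, 1.262]
wrist_force: [0.3, -1.0, 0.2]
width: 0.0003
finger_force: 0.0
```

```bash
python3 -c "
from h import *
go(-.219,.018,.115)
a=robot.snapshot('scene')[130:290,175:305,::-1];b=robot.snapshot('scene')[130:290,240:370,::-1];
cv2.imwrite('pics/s7.png',cv2.resize(robot.snapshot('scene')[130:290,175:375,::-1],None,fx=3,fy=3,interpolation=2))"
```

```text
t 10.6833 own [-0.2175 -0.0806] z 0.2459 rot [ 3.138e+00 -3.000e-03  1.262e+00] w [0.657 0.087] shift [-0.004  0.982  1.312] F [ 0.3 -1.   0.2]
```

View pics/s7.png

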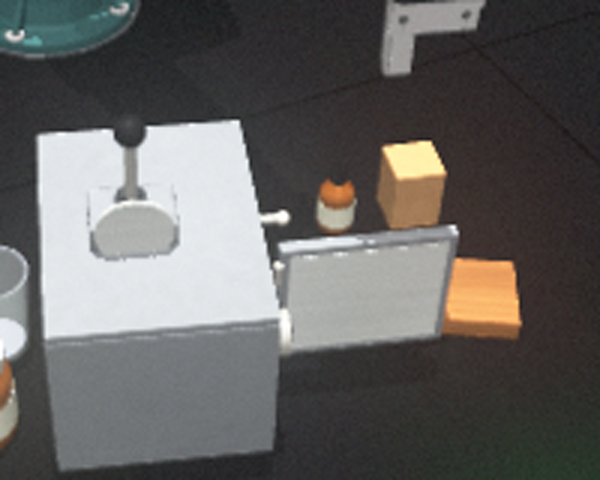

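The door stands open from (283,248) to (456,232), slightly past or at a right angle. The lever is upright, the bystanders haven't moved, and the fingers are clear at (398,50).

```bash
python3 -c "
from bench import robot
print(robot.close_job())"
```

```text
the job is handed in; nothing more can be done
None
```

The job is handed in: the dimmer lever stands upright at standby to within about 1 mm at the knob, the lamp door is open to about 1.6 rad (just over a right angle), and the other things on the bench stand where they did, at about 11 s of the 59 s allowed.

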